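# Put the mixed-up dough cutters back in their own seats

### The arm

A 7-joint arm with a two-finger parallel gripper is mounted at the origin on a cart in front of the work surface, level with it; the furniture and walls round the work are solid. World frame = base frame: x ahead of the robot, y to its left, z up, the work surface at z = 0. Lengths are in m, angles in degrees, forces in N, time in s.
With the tool pointing down it reaches from about 0.425 to 0.875 m from the base axis. Payload 4.7 kg.
Tool frame: the origin (TCP) lies midway between the tips of the shut fingers; the grasp point (between the pads) lies 19 mm behind it (env.grip_point_offset is the distance from the TCP to the grasp point, in m); z points along the fingers, y is the line along which they close (so a half turn about z gives the same grasp; the last joint's range is limited). The gripper opens to 87 mm and grips with 3 to 60 N. Pads are 19 mm wide; open, the fingers measure 117 mm over their backs; the gripper's body (75 mm by 190 mm) begins 51 mm behind the grasp point.
Start: joints at [-64.739, 18.392, -4.016, 83.108, 1.295, 78.541, -3.26], TCP at [0.269, 0.592, 0.187] pointing down, gripper open.
Joint ranges: [-163.93, 163.93], [-17.29, 119.83], [-79.2, 71.16], [3.27, 140.29], [-89.18, 269.18], [5.43, 117.66], [-154.24, 154.24]. Speed limits (degrees/s): [147.25, 147.25, 180, 180, 180, 180, 180].

### API

Orientations are given as [roll, pitch, yaw] about the fixed x, y, z axes, in that order (R = Rz(yaw) Ry(pitch) Rx(roll)).
In Python, from cell import env gives the robot as it stands.
- The arm moves only by the shell command python3 -m jog 'ROWS' [FORCE]. ROWS is JSON, a list of rows, each a list of 7 numbers: the shift along the tool's x, y, z in m, then the turn, a rotation vector about the tool's x, y, z in rad, then the finger opening in m, from 0 to 0.087. A call has 1 to 12 rows; each row shifts and turns the commanded pose from where the row before left it, along the tool's axes as they then stand; what a row does not reach is not made up. A row lasts 1/12 s, in which the tool goes at most 41.7 mm and 7.16 degrees, less where a joint would pass 70% of its speed; a pose out of reach is approached as far as the arm can. A call is refused whole if a number of a shift passes 0.0417 or a number of a turn 0.125, either way. A call with a gripper value outside its range is refused whole. The fingers move at their own pace and stop on an object; FORCE is the grip in N (left out, the last holds). Time passes only in rows, so rows that do not move let the fingers close. It gives the time, the measured TCP pose, the force, the opening and the grip force at its end, in the units of the state.
- env.get_obs(): the state, without advancing time (a new reading comes with each control period).
- env.read_camera(name): name is "side" or "top"; returns the picture (480x640x3 uint8, blue, green, red); there is no depth.
- env.get_calibration(name): a dict with "fov_y" (degrees; the focal length in pixels is half the picture's height over the tangent of half this angle, whatever the lens; pixels are square), "cx", "cy" (the principal point, pixels), "pose" (4x4, takes a point from camera to world coordinates). Camera axes: x right, y up, looking along -z (the intrinsics and any distortion apply to the point x, -y, -z); pixel columns grow to the right and rows downward; lengths in m; the calibration is good to about 2 mm. A picture is of the moment at which its call begins. get_calibration takes no time and is no camera call.
- env.sign_off(): hands the job in; it is judged then, once.
The state is a dict: "time_s": time; "qpos": joint angles; "joint_velocities": joint speeds; "effort": joint torques, N m; "tool_pos": TCP position; "tool_rot": TCP orientation; "force": force on the tool from outside, world axes, zero at the start; "wrist_torque": the same for the moment, N m; "grip_width": finger opening in m; "grasp_force": force on a finger pad.
Only numpy, scipy, OpenCV 4.12 (cv2) and the standard library are available. Lean on these libraries where they do the work, as an engineer would, in place of code of your own. Each camera call takes 0.05 s, during which the arm holds its last target. There are 200 camera calls.

### The job

The three dough cutters were put back in the wrong seats of the cutter block. Move each into the seat with the ring of its own grip colour, so that it stands upright right down in its recess; the empty seat with the black ring is the free spot for changing them over and is empty again at the end. Set the cutters down, do not drop them, and leave the two shakers beside the block where they stand.

Things in the scene. Friction and masses are not known exactly. Their poses are not given: they have to be found in the camera images.
- cutter_green: dough cutter, upright: steel skirt 34 mm in diameter, 38 mm high, flat closed foot; on it a round upright green grip (29 mm wide, straight from 48 to 77 mm above the foot; 84 mm high in all), to grasp from above at any yaw. Origin: centre of the underside; z up its axis. At the start it stands loosely in the recess of the red seat.
- cutter_red: dough cutter, upright: steel skirt 52 mm in diameter, 38 mm high, flat closed foot; on it a round upright red grip (29 mm wide, straight from 48 to 77 mm above the foot; 84 mm high in all), to grasp from above at any yaw. Origin: centre of the underside; z up its axis. At the start it stands loosely in the recess of the blue seat.
- cutter_blue: dough cutter, upright: steel skirt 70 mm in diameter, 38 mm high, flat closed foot; on it a round upright blue grip (29 mm wide, straight from 48 to 77 mm above the foot; 84 mm high in all), to grasp from above at any yaw. Origin: centre of the underside; z up its axis. At the start it is perched on the top face of the green seat, too wide for its recess.
- seat_green: seat with a green ring: fixed wooden square 122 x 122 x 24 mm with a round flat recess 47 mm wide, 14 mm deep; the ring line round it is 113 mm across. Origin: centre of the underside; recess floor at z = +10 mm, top at +24 mm. Made for the green cutter.
- seat_red: seat with a red ring: fixed wooden square 122 x 122 x 24 mm with a round flat recess 65 mm wide, 14 mm deep; the ring line round it is 113 mm across. Origin: centre of the underside; recess floor at z = +10 mm, top at +24 mm. Made for the red cutter.
- seat_blue: seat with a blue ring: fixed wooden square 122 x 122 x 24 mm with a round flat recess 83 mm wide, 14 mm deep; the ring line round it is 113 mm across. Origin: centre of the underside; recess floor at z = +10 mm, top at +24 mm. Made for the blue cutter.
- seat_spare: seat with a black ring: fixed wooden square 122 x 122 x 24 mm with a round flat recess 101 mm wide, 14 mm deep; the ring line round it is 113 mm across. Origin: centre of the underside; recess floor at z = +10 mm, top at +24 mm. Empty: the free spot, takes any cutter. The four seats lie in a row in any order, 124 mm apart, in a low dark steel tray 514 x 140 mm, undersides 10 mm above the counter.
- flour_shaker: bystander: white steel flour shaker with a perforated domed top, 69 mm diameter, 118 mm high, loose, upright off the left end of the block. Origin: centre of its underside.
- sugar_shaker: bystander: white sugar pourer with a small spout knob, 60 mm diameter, 122 mm high, loose, upright off the right end of the block. Origin: centre of its underside.
Not all that is in view belongs to the job. Leave any pink look-alike of the cutter_red alone.

How it is judged:
By the outcome, as a careful person would: the job done as asked, in the order asked, and still so for the second after the job is handed in, with the robot touching nothing.
It also fails if it takes over 88 s, if anything falls off the work surface, if the arm or the gripper's body presses on something with over 40 N, if the wrist force passes 120 N, or if a joint passes its speed limit or range.

## Working session

There is one attempt and no reset: what is moved stays moved. The work goes in short steps, Python scripts to look and compute and a shell command to move; the robot and the scene stay as the last step left them, time stands still between calls to the robot, and variables do not carry over. Pictures are saved under pics/ and viewed, at most 18 in all, crops included, and the job is handed in when it is done.

```bash
mkdir -p pics; ls; python3 - <<'E'
from cell import env
import cv2
for n in("side","top"):
    cv2.imwrite(f"pics/{n}0.png",env.read_camera(n)); print(n,env.get_calibration(n))
print(env.get_obs()); print(env.grip_point_offset)
E
```

```text
pics
side {'fov_y': 49.91018021846081, 'cx': 316.94231822211265, 'cy': 243.52535968686956, 'pose': array([[ 0.82851872,  0.19699657, -0.52416513, -0.23282583],
       [-0.55963574,  0.32322536, -0.7631076 , -1.05229043],
       [ 0.01909388,  0.92559047,  0.37804458,  0.56596569],
       [ 0.        ,  0.        ,  0.        ,  1.        ]])}
top {'fov_y': 48.844712624311086, 'cx': 317.9506062137106, 'cy': 239.6226141498371, 'pose': array([[ 0.02799375,  0.98245901, -0.18436549,  0.17062348],
       [-0.99960628,  0.02786507, -0.00328935,  0.00595468],
       [ 0.00190571,  0.18438499,  0.98285225,  1.55587264],
       [ 0.        ,  0.        ,  0.        ,  1.        ]])}
{'time_s': 0.1, 'qpos': array([-64.73742682,  18.43590437,  -4.01414109,  83.16809612,
         1.29494981,  78.54308917,  -3.26107868]), 'joint_velocities': array([-0.03645629, -0.12219892,  0.06986541, -0.13940187, -0.06553076,
        0.09202128, -0.05625534]), 'effort': array([-4.11829069e-04, -4.92571056e+01, -4.05952670e-01, -3.13400781e+01,
       -6.40306086e-02,  3.95368994e-02,  6.81190750e-05]), 'tool_pos': array([0.26890749, 0.59113528, 0.18555679]), 'tool_rot': array([-1.79898137e+02,  5.97512226e-03,  1.55544623e+02]), 'force': array([-0.59588634, -0.23412476, -0.19323046]), 'wrist_torque': array([0.0130528 , 0.01714947, 0.03969439]), 'grasp_force': 0.0, 'grip_width': 0.0872847130621734}
0.0187
```

View pics/top0.png

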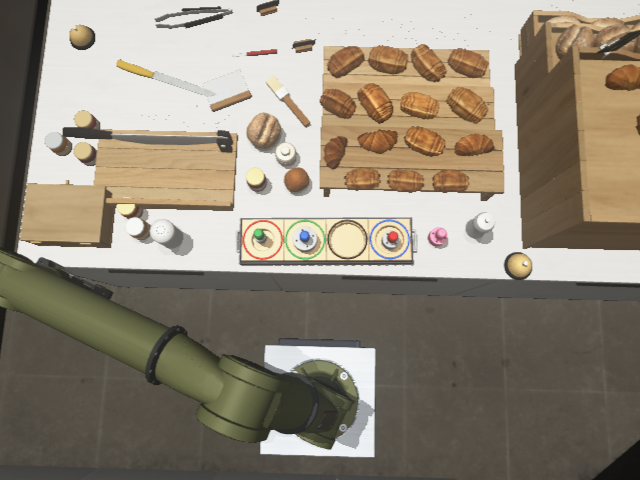

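View pics/side0.png

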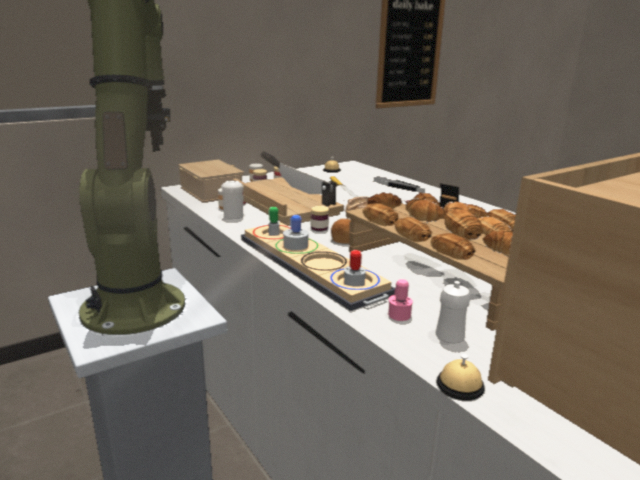

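The top view shows, left to right: red seat (263,240) holding green, green seat (305,240) holding blue, spare (347,240), and blue seat (389,240) holding red. The pink decoy is at (438,237). The side view agrees. I'll enlarge the block.

```bash
python3 - <<'E'
import cv2
t=cv2.imread("pics/top0.png")[205:275,230:420]
cv2.imwrite("pics/topc.png",cv2.resize(t,None,fx=4,fy=4,interpolation=cv2.INTER_CUBIC))
s=cv2.imread("pics/side0.png")[195:305,235:400]
cv2.imwrite("pics/sidec.png",cv2.resize(s,None,fx=4,fy=4,interpolation=cv2.INTER_CUBIC))
E
```

```text
(no output)
```

View pics/topc.png

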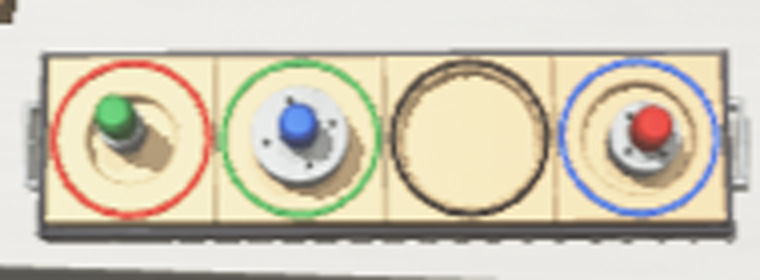

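View pics/sidec.png

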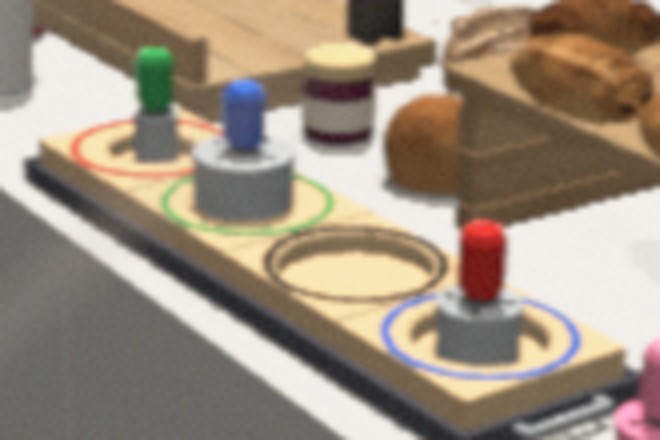

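Enlarged (4x crop): ring centres are at crop (131,138), (300,138), (469,138), (638,138), and the grip heads at (115,114), (298,124), (652,127). Next I compute positions.

```bash
cat > h.py <<'E'
import numpy as np, cv2
from cell import env
def ray(n,u,v):
    c=env.get_calibration(n); f=240/np.tan(np.radians(c["fov_y"]/2)); P=np.array(c["pose"])
    d=P[:3,:3]@np.array([(u-c["cx"])/f,-(v-c["cy"])/f,-1]); return P[:3,3],d/np.linalg.norm(d)
def atz(n,u,v,z):
    o,d=ray(n,u,v); return o+d*(z-o[2])/d[2]
def tri(rs):
    A=sum(np.eye(3)-np.outer(d,d) for o,d in rs); b=sum((np.eye(3)-np.outer(d,d))@o for o,d in rs)
    p=np.linalg.solve(A,b); return p,[np.linalg.norm(np.cross(p-o,d))*1e3 for o,d in rs]
def grip(img,box,col):
    u0,v0,u1,v1=box; h=cv2.cvtColor(img[v0:v1,u0:u1],cv2.COLOR_BGR2HSV)
    H=dict(green=(50,75),blue=(105,125))
    m=((h[...,0]<6)|(h[...,0]>174)) if col=="red" else (h[...,0]>H[col][0])&(h[...,0]<H[col][1])
    m=(m&(h[...,1]>130)).astype(np.uint8)
    n,l,s,c=cv2.connectedComponentsWithStats(m)
    # the blob that is the most filled (rings are hollow)
    k=max(range(1,n),key=lambda i:s[i,4]*s[i,4]/(s[i,2]*s[i,3]))
    return (c[k][0]+u0,c[k][1]+v0),s[k]
E
python3 - <<'E'
from h import *
np.set_printoptions(precision=4,suppress=True)
R=[]
for n,x,y in(("red",131,138.5),("green",300,138.5),("spare",469.5,138),("blue",638.5,138)):
    p=atz("top",230+(x+.5)/4-.5,205+(y+.5)/4-.5,.034); R.append(p); print(n,p)
for n,x,y in(("red",148,148),("green",248,198),("spare",355,264),("blue",481,335)):
    print("side",n,atz("side",235+(x+.5)/4-.5,195+(y+.5)/4-.5,.034))
print(np.diff(R,axis=0))
t=cv2.imread("pics/top0.png");s=cv2.imread("pics/side0.png")
for c,bt,bs in(("green",(250,220,275,250),(262,200,285,225)),("blue",(290,220,320,250),(285,210,307,236)),("red",(380,225,402,250),(345,245,366,272))):
    a,sa=grip(t,bt,c);b,sb=grip(s,bs,c)
    p,e=tri([ray("top",*a),ray("side",*b)]); print(c,a,sa,b,sb,p,e, atz("top",*a,p[2]))
E
```

```text
red [0.4526 0.1738 0.034 ]
green [0.4561 0.0501 0.034 ]
spare [ 0.46  -0.074  0.034]
blue [ 0.4635 -0.1978  0.034 ]
side red [0.4439 0.1646 0.034 ]
side green [0.4552 0.0467 0.034 ]
side spare [ 0.4547 -0.0816  0.034 ]
side blue [ 0.4598 -0.2043  0.034 ]
[[ 0.0035 -0.1237  0.    ]
 [ 0.0039 -0.1241  0.    ]
 [ 0.0035 -0.1238  0.    ]]Traceback (most recent call last):
  File "<stdin>", line 11, in <module>
  File "h.py", line 18, in grip
    k=max(range(1,n),key=lambda i:s[i,4]*s[i,4]/(s[i,2]*s[i,3]))
ValueError: max() iterable argument is empty
```

```bash
sed -i 's/green=(50,75),blue=(105,125)/green=(45,90),blue=(100,130)/; s/>130/>110/' h.py
python3 - <<'E'
from h import *
np.set_printoptions(precision=4,suppress=True)
t=cv2.imread("pics/top0.png");s=cv2.imread("pics/side0.png")
print(cv2.cvtColor(t[233:234,258:261],cv2.COLOR_BGR2HSV),t.shape)
for c,bt,bs in(("green",(250,220,275,250),(262,200,285,225)),("blue",(290,220,320,250),(285,210,307,236)),("red",(380,225,402,250),(345,245,366,272))):
    a,sa=grip(t,bt,c);b,sb=grip(s,bs,c)
    p,e=tri([ray("top",*a),ray("side",*b)]); print(c,a,sa,b,sb,p,e)
    print(atz("top",*a,(.102 if c=='blue' else .088)))
E
```

```text
[[[ 65 124 211]
  [ 65 124 209]
  [ 65 125 208]]] (480, 640, 3)
green (np.float64(257.8), np.float64(232.62222222222223)) [ 4  9  8  8 45] (np.float64(273.43), np.float64(213.9)) [  8   7   8  16 100] [0.4622 0.1832 0.0793] [np.float64(0.9336549054317068), np.float64(0.9336549054316851)]
[0.4613 0.1817 0.088 ]
blue (np.float64(303.95454545454544), np.float64(235.24242424242425)) [10 11  9  9 66] (np.float64(295.3777777777778), np.float64(218.22222222222223)) [ 6  5  9  7 45] [0.4534 0.0503 0.1078] [np.float64(0.2149096911812879), np.float64(0.2149096911813996)]
[0.4547 0.0504 0.102 ]
red (np.float64(392.4117647058824), np.float64(236.45882352941177)) [ 8  6 10 11 85] (np.float64(355.1967213114754), np.float64(259.1748633879781)) [  5   5  11  20 183] [ 0.4619 -0.2001  0.0814] [np.float64(0.5721930142781954), np.float64(0.5721930142782565)]
[ 0.461  -0.1995  0.088 ]
```

```bash
python3 - <<'E'
import numpy as np
for k in range(10):
    a=np.radians(155.54-6.554*k); d=np.array([.019,-.03])
    print([round(float(d@[np.cos(a),np.sin(a)]),4),round(float(d@[np.sin(a),-np.cos(a)]),4),0,0,0,.1144,.06])
E
```

```text
[-0.0297, -0.0194, 0, 0, 0, 0.1144, 0.06]
[-0.0317, -0.0159, 0, 0, 0, 0.1144, 0.06]
[-0.0334, -0.0122, 0, 0, 0, 0.1144, 0.06]
[-0.0345, -0.0083, 0, 0, 0, 0.1144, 0.06]
[-0.0352, -0.0043, 0, 0, 0, 0.1144, 0.06]
[-0.0355, -0.0003, 0, 0, 0, 0.1144, 0.06]
[-0.0353, 0.0038, 0, 0, 0, 0.1144, 0.06]
[-0.0346, 0.0078, 0, 0, 0, 0.1144, 0.06]
[-0.0335, 0.0117, 0, 0, 0, 0.1144, 0.06]
[-0.032, 0.0155, 0, 0, 0, 0.1144, 0.06]
```

```bash
python3 -m jog '[[-0.015,-0.01,0,0,0,0.05,0.06],[-0.03,-0.018,0,0,0,0.114,0.06],[-0.033,-0.014,0,0,0,0.114,0.06],[-0.034,-0.009,0,0,0,0.114,0.06],[-0.035,-0.006,0,0,0,0.114,0.06],[-0.035,-0.002,0,0,0,0.114,0.06],[-0.035,0.002,0,0,0,0.114,0.06],[-0.035,0.006,0,0,0,0.114,0.06],[-0.034,0.01,0,0,0,0.114,0.06],[-0.033,0.014,0,0,0,0.114,0.06],[-0.032,0.018,0,0,0,0.068,0.06],[-0.032,0.022,0,0,0,0,0.06]]' 20
```

```text
time_s: 1.1
tool_pos: [0.4956, 0.2463, 0.1863]
tool_rot: [-180.0, -0.0, 89.9]
force: [1.3, 1.0, -0.1]
grip_width: 0.0599
grasp_force: 0.0
```

```bash
python3 -m jog '[[-0.038,-0.003,0,0,0,0,0.06],[-0.04,-0.003,0,0,0,0,0.06],[-0.04,-0.003,0,0,0,0,0.06],[-0.04,-0.003,0,0,0,0,0.06],[-0.04,-0.003,0,0,0,0,0.06],[-0.04,-0.003,0,0,0,0,0.06],[-0.04,-0.003,0,0,0,0,0.06],[-0.04,-0.003,0,0,0,0,0.06],[-0.04,-0.003,0,0,0,0,0.06],[-0.04,-0.003,0,0,0,0,0.06],[-0.032,-0.003,0,0,0,0,0.06],[-0.01,-0.002,0,0,0,0,0.06]]'; python3 -m jog '[[0,0,0,0,0,0,0.06],[0,0,0,0,0,0,0.06]]'; python3 - <<'E'
from h import *
a=env.read_camera("top");b=env.read_camera("side")
cv2.imwrite("pics/top1.png",a)
cv2.imwrite("pics/pair1.png",cv2.resize(b[170:310,280:460],None,fx=4,fy=4,interpolation=cv2.INTER_CUBIC))
E
```

```text
time_s: 2.1
tool_pos: [0.4587, -0.1987, 0.1867]
tool_rot: [180.0, 0.1, 89.5]
force: [-0.8, -0.2, 0.3]
grip_width: 0.0597
grasp_force: 0.0
time_s: 2.27
tool_pos: [0.4604, -0.1917, 0.1862]
tool_rot: [-180.0, -0.1, 90.0]
force: [-0.2, 1.3, -0.1]
grip_width: 0.0604
grasp_force: 0.0
```

View pics/pair1.png

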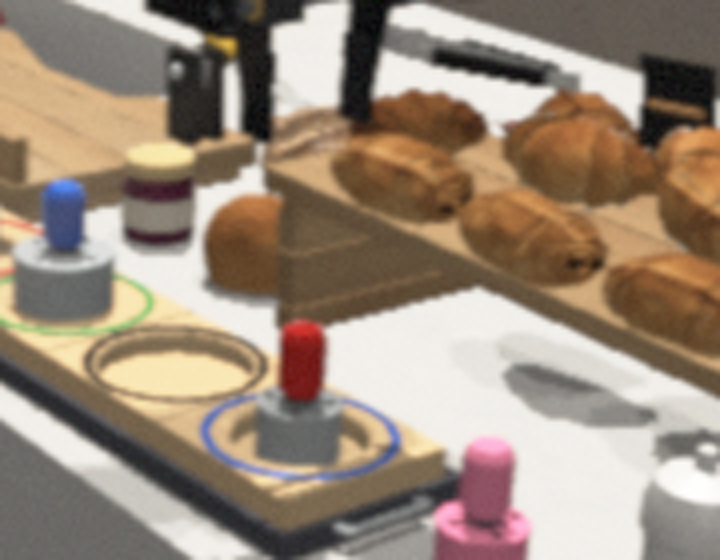

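The side crop shows the fingers' tips at about (258,140) and (355,115), above the red grip at (302,360). I check the projection against the TCP.

```bash
python3 - <<'E'
from h import *
c=env.get_calibration("side");P=np.array(c["pose"]);f=240/np.tan(np.radians(c["fov_y"]/2))
def pr(p):
    q=P[:3,:3].T@(np.array(p)-P[:3,3]);return c["cx"]+f*q[0]/-q[2]-280,c["cy"]-f*q[1]/-q[2]-170
for p in([.4604+.037,-.1917,.186],[.4604-.037,-.1917,.186],[.4604,-.1917,.186],[.461,-.1995,.086]): print(4*np.array(pr(p)))
a,_=grip(env.read_camera("side"),(345,245,366,272),"red")
print(4*(np.array(a)-[280,170]))
E
```

```text
[350.26452986 171.48161714]
[246.60140379 193.60525126]
[299.2967629  182.35908409]
[300.31482265 349.17586207]
[300.17679558 357.90055249]
```

View full-size.

```bash
python3 - <<'E'
from h import *
b=env.read_camera("side");a=env.read_camera("top")
s=cv2.resize(b[80:290,280:430],None,fx=2.6,fy=2.6,interpolation=cv2.INTER_CUBIC)
t=cv2.resize(a[190:290,330:430],None,fx=4,fy=4,interpolation=cv2.INTER_CUBIC)
o=np.zeros((546,800,3),np.uint8);o[:,:390]=s[:546,:390];o[:400,395:795]=t
cv2.imwrite("pics/pair2.png",o)
E
```

```text
(no output)
```

View pics/pair2.png

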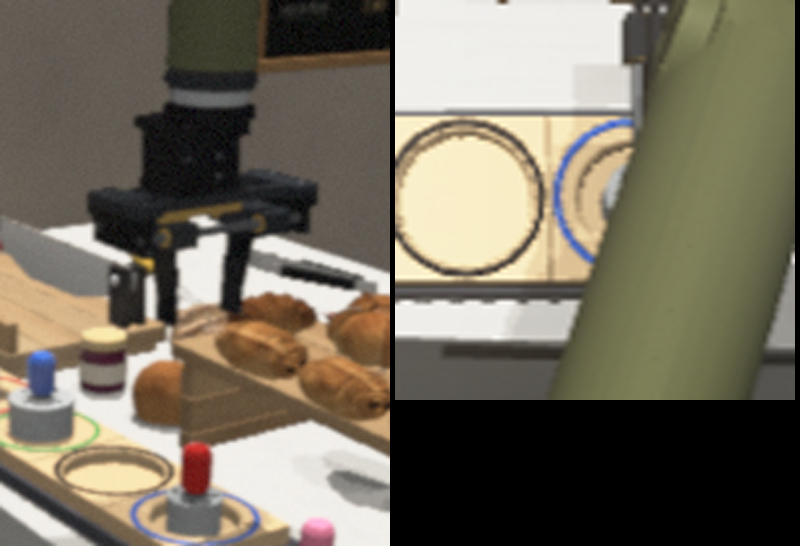

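Pads of the gripper seem to end higher in the picture than the reported TCP; before descending I check with the body's outline as well.

```bash
cat >> h.py <<'E'
def pr(n,p):
    c=env.get_calibration(n);P=np.array(c["pose"]);f=240/np.tan(np.radians(c["fov_y"]/2))
    q=P[:3,:3].T@(np.array(p)-P[:3,3]);return np.round([c["cx"]+f*q[0]/-q[2],c["cy"]-f*q[1]/-q[2]],1)
E
python3 - <<'E'
from h import *
o=env.get_obs()["tool_pos"];print(o)
for dx in(-.095,.095):
  for dy in(-.0375,.0375):
    for dz in(.07,):
      p=o+[dx,dy,dz];s=pr("side",p);t=pr("top",p)
      print(dx,dy,"side crop",(s-[280,80])*2.6,"top crop",(t-[330,190])*4+[395,0])
for z in(.186,.2,.21,.22,.23): print(z,atz("side",356.5,200.7,z))
E
```

```text
[ 0.46099395 -0.19063683  0.18641402]
-0.095 -0.0375 side crop [132.86 301.34] top crop [728.6 285.6]
-0.095 0.0375 side crop [ 80.6  278.72] top crop [607.8 282.4]
0.095 -0.0375 side crop [311.74 268.84] top crop [727.   -9.2]
0.095 0.0375 side crop [255.32 249.34] top crop [609.4 -12.8]
0.186 [ 0.53297328 -0.10526835  0.186     ]
0.2 [ 0.50475708 -0.14016179  0.2       ]
0.21 [ 0.48460266 -0.16508567  0.21      ]
0.22 [ 0.46444823 -0.19000956  0.22      ]
0.23 [ 0.4442938  -0.21493344  0.23      ]
```

```bash
python3 -m jog '[[-0.004,0,0.015,0,0,0,0.06],[-0.005,0,0.025,0,0,0,0.06],[0,0,0.02,0,0,0,0.06],[0,0,0.006,0,0,0,0.06],[0,0,0,0,0,0,0.06],[0,0,0,0,0,0,0.06]]'; python3 - <<'E'
from h import *
b=env.read_camera("side");a=env.read_camera("top")
s=cv2.resize(b[150:290,300:400],None,fx=4,fy=4,interpolation=cv2.INTER_CUBIC)
t=cv2.resize(a[190:290,330:430],None,fx=4,fy=4,interpolation=cv2.INTER_CUBIC)
o=np.zeros((560,800,3),np.uint8);o[:,:400]=s;o[:400,400:]=t
cv2.imwrite("pics/pair3.png",o)
o=env.get_obs()["tool_pos"]
for d in(-.035,.035): print((pr("side",o+[d,0,0])-[300,150])*4)
E
```

```text
time_s: 3.02
tool_pos: [0.461, -0.2009, 0.1211]
tool_rot: [180.0, 0.0, 90.1]
force: [-0.5, -0.3, 0.5]
grip_width: 0.06
grasp_force: 0.0
[177.2 384.8]
[273.6 360.8]
```

View pics/pair3.png

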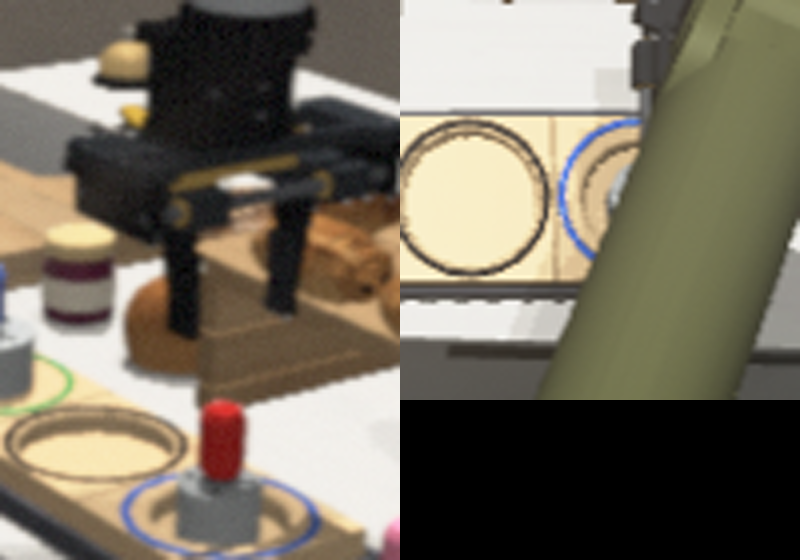

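Tips are seen at (183,335) and (283,312), about 30 mm above what the pose readout says; grip top at (222,402). I use the picture for the height.

```bash
python3 - <<'E'
from h import *
for x,y in((183,335),(283,312)):
  for z in(.145,.150,.155): print(atz("side",300+(x+.5)/4-.5,150+(y+.5)/4-.5,z))
print(pr("top",[.51,-.2,.15]), (pr("top",[.556,-.163,.19])-[330,190])*4+[400,0],(pr("top",[.556,-.163,.22])-[330,190])*4+[400,0])
E
```

```text
[ 0.44034206 -0.18564145  0.145     ]
[ 0.43234654 -0.19593503  0.15      ]
[ 0.42435102 -0.20622861  0.155     ]
[ 0.51343266 -0.18609436  0.145     ]
[ 0.50456901 -0.19638257  0.15      ]
[ 0.49570536 -0.20667077  0.155     ]
[395.8 214.6] [616.8  16. ] [622.4   3.6]
```

```bash
python3 -m jog '[[0.001,0,0.015,0,0,0,0.06],[0,0,0.025,0,0,0,0.06],[0,0,0.02,0,0,0,0.06],[0,0,0.01,0,0,0,0.06],[0,0,0,0,0,0,0.06]]'; python3 - <<'E'
from h import *
b=env.read_camera("side");a=env.read_camera("top")
s=cv2.resize(b[150:290,300:400],None,fx=4,fy=4,interpolation=cv2.INTER_CUBIC)
cv2.imwrite("pics/s4.png",s)
E
```

```text
time_s: 3.53
tool_pos: [0.4595, -0.2, 0.0494]
tool_rot: [-179.9, -0.0, 90.0]
force: [-0.4, 0.5, -0.4]
grip_width: 0.0602
grasp_force: 0.0
```

View pics/s4.png

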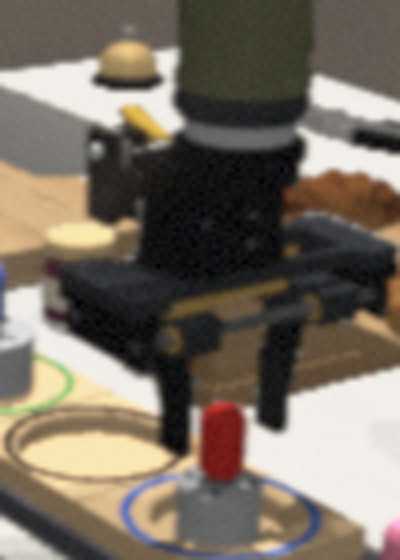

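Tips at (175,450) and (273,425), straddling the red grip centrally (222,440), about 20 mm above the grip's lower end. I lower 18 mm and close.

```bash
python3 -m jog '[[0,0,0.01,0,0,0,0.06],[0,0,0.008,0,0,0,0.06],[0,0,0,0,0,0,0.02],[0,0,0,0,0,0,0.02],[0,0,0,0,0,0,0.02],[0,0,0,0,0,0,0.02],[0,0,0,0,0,0,0.02],[0,0,0,0,0,0,0.02]]' 25; python3 - <<'E'
from h import *
b=env.read_camera("side")
cv2.imwrite("pics/s5.png",cv2.resize(b[180:290,280:400],None,fx=5,fy=5,interpolation=cv2.INTER_CUBIC))
E
```

```text
time_s: 4.3
tool_pos: [0.4608, -0.2005, 0.0328]
tool_rot: [180.0, -0.0, 90.0]
force: [1.4, -0.6, -0.1]
grip_width: 0.0278
grasp_force: 25.4
```

View pics/s5.png

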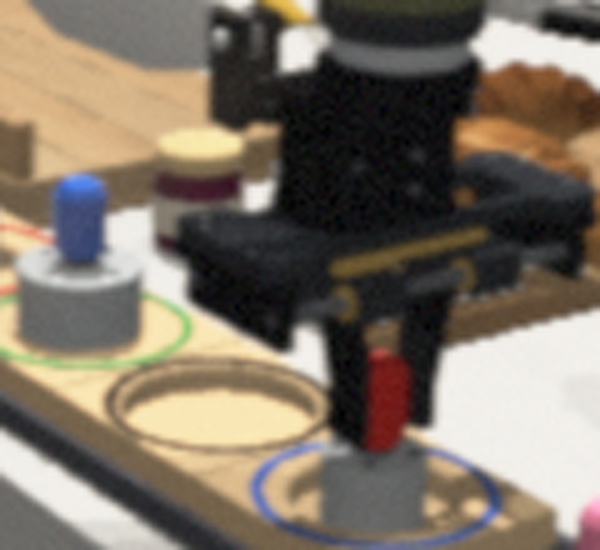

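The side picture shows the red grip held between the pads (crop 387,400), 25 N. Now I lift it and move to the spare seat.

```bash
python3 -m jog '[[0,0,-0.01,0,0,0,0.02],[0,0,-0.02,0,0,0,0.02],[0.005,0,-0.01,0,0,0,0.02],[0.02,0,0,0,0,0,0.02],[0.03,0,0,0,0,0,0.02],[0.03,0,0,0,0,0,0.02],[0.026,-0.001,0,0,0,0,0.02],[0.012,0,0,0,0,0,0.02],[0.003,0,0,0,0,0,0.02],[0,0,0.012,0,0,0,0.02],[0,0,0.016,0,0,0,0.02],[0,0,0.005,0,0,0,0.02]]' 25;python3 -m jog '[[0,0,0.003,0,0,0,0.02],[0,0,0.003,0,0,0,0.02],[0,0,0,0,0,0,0.02]]'
```

```text
time_s: 5.35
tool_pos: [0.4584, -0.0751, 0.0384]
tool_rot: [-179.9, 0.0, 90.0]
force: [-1.2, -0.0, -0.7]
grip_width: 0.0283
grasp_force: 25.0
time_s: 5.6
tool_pos: [0.4595, -0.075, 0.0336]
tool_rot: [-180.0, 0.0, 90.0]
force: [-1.2, 0.4, -0.6]
grip_width: 0.0279
grasp_force: 25.0
```

```bash
python3 -m jog '[[0,0,0.001,0,0,0,0.02],[0,0,0,0,0,0,0.02]]'; python3 - <<'E'
from h import *
b=env.read_camera("side")
cv2.imwrite("pics/s6.png",cv2.resize(b[180:290,240:400],None,fx=5,fy=5,interpolation=cv2.INTER_CUBIC))
print(env.get_obs()["force"])
E
```

```text
time_s: 5.77
tool_pos: [0.4599, -0.0746, 0.033]
tool_rot: [180.0, -0.0, 90.0]
force: [-0.0, -0.9, -1.2]
grip_width: 0.0278
grasp_force: 25.0
[-0.65222255  0.35889612 -1.91497795]
```

View pics/s6.png

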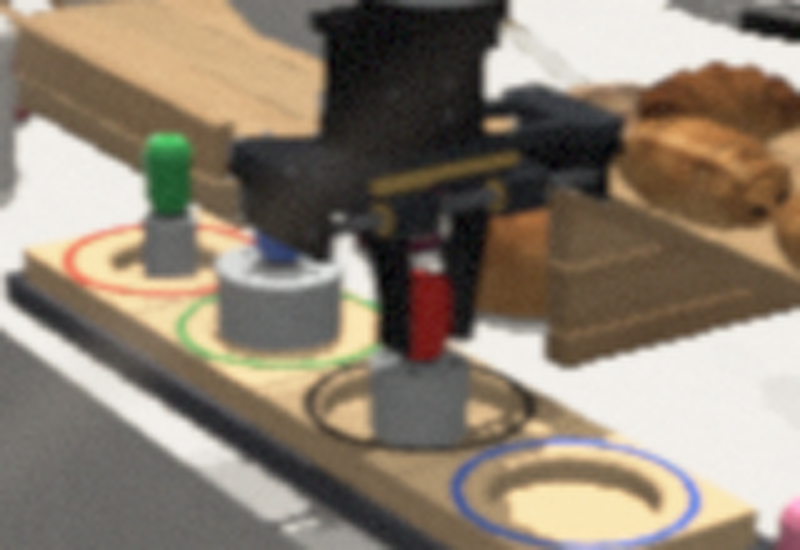

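The crop shows red standing in the spare recess (420,400), with the blue seat empty. I release, rise, and go over blue.

```bash
python3 -m jog '[[0,0,0,0,0,0,0.06],[0,0,0,0,0,0,0.06],[0,0,0,0,0,0,0.06],[0,0,0,0,0,0,0.06],[0,0,-0.015,0,0,0,0.06],[0,0,-0.03,0,0,0,0.06],[0,0,-0.025,0,0,0,0.06],[0.01,0,0,0,0,0,0.06],[0.03,-0.002,0,0,0,0,0.06],[0.035,-0.002,0,0,0,0,0.06],[0.03,-0.001,0,0,0,0,0.06],[0.015,0,0,0,0,0,0.06]]';python3 -m jog '[[0.005,0,0,0,0,0,0.06],[0,0,0,0,0,0,0.06],[0,0,0,0,0,0,0.06]]'
python3 - <<'E'
from h import *
np.set_printoptions(precision=4,suppress=True)
b=env.read_camera("side");a=env.read_camera("top")
s=cv2.resize(b[150:290,260:380],None,fx=4,fy=4,interpolation=cv2.INTER_CUBIC)
t=cv2.resize(a[200:280,230:310],None,fx=4,fy=4,interpolation=cv2.INTER_CUBIC)
o=np.zeros((560,800,3),np.uint8);o[:,:480]=s;o[:320,480:]=t
cv2.imwrite("pics/p7.png",o)
E
```

```text
time_s: 6.82
tool_pos: [0.4538, 0.05, 0.1023]
tool_rot: [-180.0, -0.1, 90.2]
force: [1.2, 0.4, -0.7]
grip_width: 0.0599
grasp_force: 0.0
time_s: 7.07
tool_pos: [0.4545, 0.0495, 0.1024]
tool_rot: [-180.0, 0.0, 90.0]
force: [0.2, 0.4, 0.3]
grip_width: 0.0599
grasp_force: 0.0
```

View pics/p7.png

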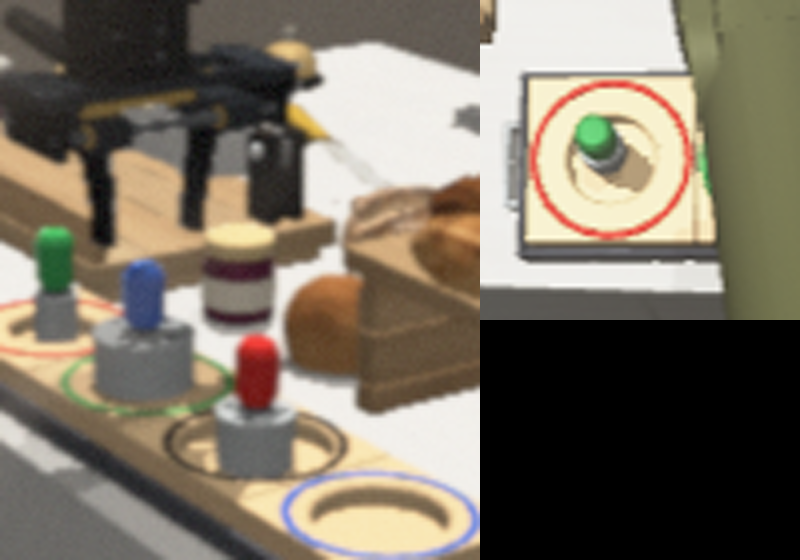

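Red stands well in the spare recess (255,430), and the tips, centred at (147,234), are over the blue grip (143,295). I descend and grasp.

```bash
python3 -m jog '[[0,0,0.015,0,0,0,0.06],[0,0,0.02,0,0,0,0.06],[0,0,0.013,0,0,0,0.06],[0,0,0.006,0,0,0,0.06],[0,0,0,0,0,0,0.02],[0,0,0,0,0,0,0.02],[0,0,0,0,0,0,0.02],[0,0,0,0,0,0,0.02],[0,0,0,0,0,0,0.02],[0,0,0,0,0,0,0.02]]' 25
python3 - <<'E'
from h import *
b=env.read_camera("side")
cv2.imwrite("pics/s8.png",cv2.resize(b[170:270,250:370],None,fx=5,fy=5,interpolation=cv2.INTER_CUBIC))
E
```

```text
time_s: 8.0
tool_pos: [0.4544, 0.0507, 0.049]
tool_rot: [-180.0, -0.0, 90.0]
force: [1.8, 0.4, -3.9]
grip_width: 0.0282
grasp_force: 25.5
```

View pics/s8.png

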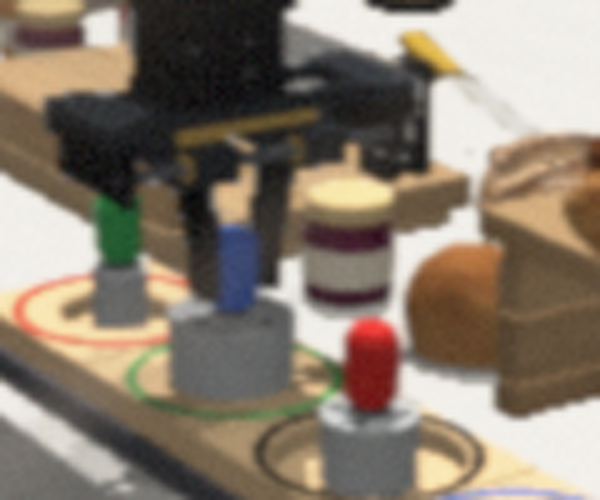

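Blue is held between the pads at (237,265). I lift it 95 mm, well over red, and cross to the blue seat.

```bash
python3 -m jog '[[0,0,-0.01,0,0,0,0.02],[0,0,-0.025,0,0,0,0.02],[0,0,-0.03,0,0,0,0.02],[0,0,-0.022,0,0,0,0.02],[-0.01,0,-0.008,0,0,0,0.02],[-0.025,0.001,0,0,0,0,0.02],[-0.034,0.002,0,0,0,0,0.02],[-0.036,0.002,0,0,0,0,0.02],[-0.036,0.002,0,0,0,0,0.02],[-0.036,0.002,0,0,0,0,0.02],[-0.034,0,0,0,0,0,0.02],[-0.025,0,0,0,0,0,0.02]]' 25;python3 -m jog '[[-0.01,0,0,0,0,0,0.02],[-0.0025,0,0.01,0,0,0,0.02],[0,0,0.025,0,0,0,0.02],[0,0,0.022,0,0,0,0.02],[0,0,0.01,0,0,0,0.02],[0,0,0,0,0,0,0.02],[0,0,0,0,0,0,0.02]]'
python3 - <<'E'
from h import *
b=env.read_camera("side")
cv2.imwrite("pics/s9.png",cv2.resize(b[180:300,280:420],None,fx=5,fy=5,interpolation=cv2.INTER_CUBIC))
print(env.get_obs()["tool_pos"])
E
```

```text
time_s: 9.05
tool_pos: [0.4619, -0.1899, 0.1431]
tool_rot: [-180.0, 0.1, 89.8]
force: [-0.2, -0.3, -3.0]
grip_width: 0.0281
grasp_force: 25.0
time_s: 9.63
tool_pos: [0.463, -0.1974, 0.0761]
tool_rot: [-179.9, -0.0, 90.0]
force: [-0.0, -0.5, -2.9]
grip_width: 0.0279
grasp_force: 25.0
[ 0.46395699 -0.19781327  0.07701141]
```

View pics/s9.png

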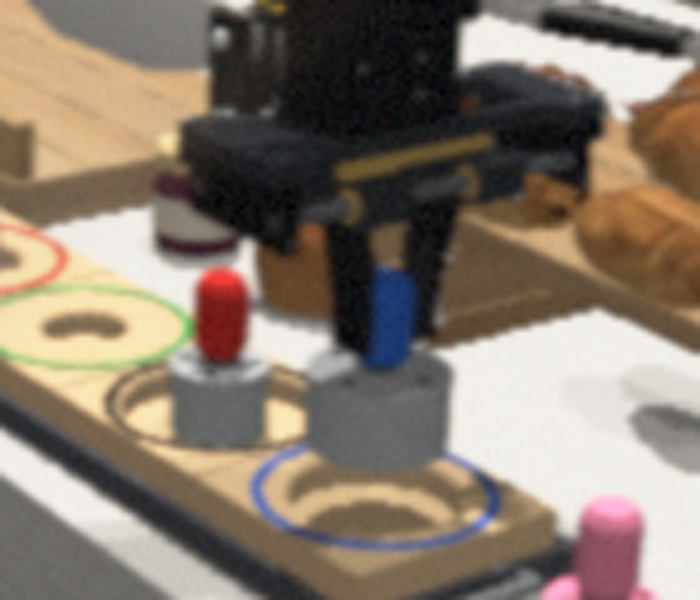

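Blue's skirt is centred at column 379, against ring centre 376, so it's aligned to about 1 mm. I lower it gently.

```bash
python3 -m jog '[[0,0,0.01,0,0,0,0.02],[0,0,0.01,0,0,0,0.02],[0,0,0.008,0,0,0,0.02],[0,0,0.005,0,0,0,0.02],[0,0,0.003,0,0,0,0.02],[0,0,0.002,0,0,0,0.02],[0,0,0.001,0,0,0,0.02],[0,0,0,0,0,0,0.02]]';python3 -m jog '[[0,0,0.001,0,0,0,0.02],[0,0,0,0,0,0,0.02]]'
```

```text
time_s: 10.35
tool_pos: [0.4636, -0.198, 0.0375]
tool_rot: [180.0, 0.0, 90.0]
force: [-0.1, 0.0, -2.2]
grip_width: 0.0279
grasp_force: 25.0
time_s: 10.52
tool_pos: [0.4637, -0.198, 0.0367]
tool_rot: [180.0, -0.0, 90.0]
force: [-0.1, 0.7, -3.3]
grip_width: 0.0278
grasp_force: 25.0
```

```bash
for i in 1 2 3; do python3 -m jog '[[0,0,0.0007,0,0,0,0.02],[0,0,0,0,0,0,0.02]]' | egrep 'tool_pos|force: \['; done
```

```text
tool_pos: [0.4636, -0.1979, 0.0359]
force: [-0.6, 0.4, -2.8]
tool_pos: [0.4635, -0.1979, 0.0351]
force: [-0.1, -0.9, -2.4]
tool_pos: [0.4636, -0.198, 0.035]
force: [-2.3, 0.1, 3.6]
```

Contact was felt at 0.035. I release, rise, and travel to green.

```bash
python3 -m jog '[[0,0,0,0,0,0,0.06],[0,0,0,0,0,0,0.06],[0,0,0,0,0,0,0.06],[0,0,0,0,0,0,0.06],[0,0,-0.015,0,0,0,0.06],[0,0,-0.03,0,0,0,0.06],[0,0,-0.025,0,0,0,0.06],[0.01,0,0,0,0,0,0.06],[0.03,0,0,0,0,0,0.06],[0.038,0,0,0,0,0,0.06],[0.04,0,0,0,0,0,0.06],[0.04,0,0,0,0,0,0.06]]';python3 -m jog '[[0.04,0,0,0,0,0,0.06],[0.04,0,0,0,0,0,0.06],[0.04,0,0,0,0,0,0.06],[0.04,-0.002,0,0,0,0,0.06],[0.036,0,0,0,0,0,0.06],[0.02,0,0,0,0,0,0.06],[0.006,0,0,0,0,0,0.06],[0,0,0,0,0,0,0.06],[0,0,0,0,0,0,0.06]]'
python3 - <<'E'
from h import *
b=env.read_camera("side");a=env.read_camera("top")
s=cv2.resize(b[130:295,240:390],None,fx=3.4,fy=3.4,interpolation=cv2.INTER_CUBIC)
t=cv2.resize(a[200:280,340:420],None,fx=3.4,fy=3.4,interpolation=cv2.INTER_CUBIC)
o=np.zeros((561,790,3),np.uint8);o[:,:510]=s;o[:272,515:787]=t
cv2.imwrite("pics/p10.png",o); print(env.get_obs()["tool_pos"])
E
```

```text
time_s: 12.02
tool_pos: [0.4636, -0.0385, 0.1048]
tool_rot: [179.9, -0.0, 89.9]
force: [0.9, 0.3, -0.1]
grip_width: 0.0604
grasp_force: 0.0
time_s: 12.77
tool_pos: [0.4617, 0.1809, 0.1043]
tool_rot: [-180.0, 0.1, 90.0]
force: [-0.4, -0.3, -0.2]
grip_width: 0.0597
grasp_force: 0.0
[0.46188733 0.18000283 0.10442845]
```

View pics/p10.png

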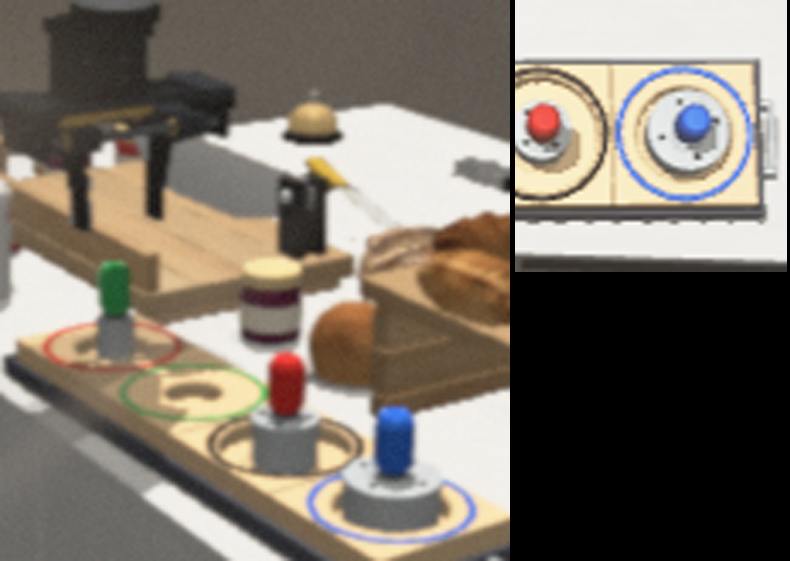

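Blue sits down in its recess and red stands in the spare. Green's grip is at (114,290), with the tips centred over it at (118,220). I descend and grasp.

```bash
python3 -m jog '[[0.001,0,0.015,0,0,0,0.06],[0,0,0.025,0,0,0,0.06],[0,0,0.02,0,0,0,0.06],[0,0,0.009,0,0,0,0.06],[0,0,0,0,0,0,0.06],[0,0,0,0,0,0,0.02],[0,0,0,0,0,0,0.02],[0,0,0,0,0,0,0.02],[0,0,0,0,0,0,0.02],[0,0,0,0,0,0,0.02],[0,0,0,0,0,0,0.02]]' 25;python3 -m jog '[[0,0,-0.01,0,0,0,0.02],[0,0,-0.02,0,0,0,0.02],[0,0,-0.01,0,0,0,0.02],[-0.01,0,0,0,0,0,0.02],[-0.03,-0.001,0,0,0,0,0.02],[-0.036,-0.002,0,0,0,0,0.02],[-0.034,-0.002,0,0,0,0,0.02],[-0.015,0,0,0,0,0,0.02],[-0.006,0,0,0,0,0,0.02],[0,0,0,0,0,0,0.02],[0,0,0,0,0,0,0.02]]'
python3 - <<'E'
from h import *
b=env.read_camera("side")
cv2.imwrite("pics/s11.png",cv2.resize(b[170:270,240:370],None,fx=5,fy=5,interpolation=cv2.INTER_CUBIC))
print(env.get_obs()["tool_pos"])
E
```

```text
time_s: 13.78
tool_pos: [0.4617, 0.1833, 0.0359]
tool_rot: [180.0, -0.0, 90.0]
force: [-0.6, 0.6, -1.4]
grip_width: 0.0286
grasp_force: 24.7
time_s: 14.7
tool_pos: [0.4564, 0.0528, 0.0753]
tool_rot: [180.0, -0.0, 90.0]
force: [0.2, 0.7, -0.9]
grip_width: 0.0285
grasp_force: 24.5
[0.45645974 0.05342703 0.0753475 ]
```

View pics/s11.png

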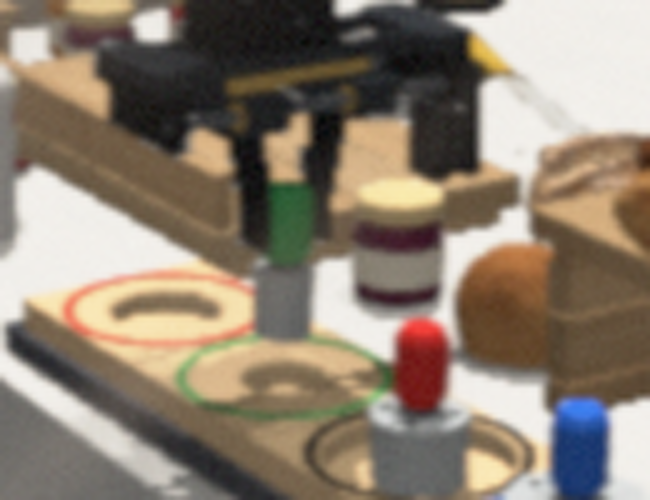

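Green hangs at column 285, against the green ring's centre at 285. The readout says y is about 2 mm high, so I trim that and lower.

```bash
python3 -m jog '[[-0.002,0,0.01,0,0,0,0.02],[0,0,0.01,0,0,0,0.02],[0,0,0.008,0,0,0,0.02],[0,0,0.005,0,0,0,0.02],[0,0,0.003,0,0,0,0.02],[0,0,0.002,0,0,0,0.02],[0,0,0,0,0,0,0.02],[0,0,0,0,0,0,0.02]]'; for i in 1 2 3; do python3 -m jog '[[0,0,0.0007,0,0,0,0.02],[0,0,0,0,0,0,0.02]]' | egrep 'tool_pos|force: \['; done
```

```text
time_s: 15.42
tool_pos: [0.4567, 0.0501, 0.0376]
tool_rot: [180.0, -0.0, 90.0]
force: [0.2, 0.3, -1.9]
grip_width: 0.0281
grasp_force: 24.5
tool_pos: [0.4568, 0.0501, 0.037]
force: [-0.7, 0.2, -1.2]
tool_pos: [0.4566, 0.0501, 0.0362]
force: [0.1, -0.3, -1.4]
tool_pos: [0.4567, 0.0502, 0.0359]
force: [-1.2, 0.1, 3.0]
```

Contact at exactly the pick height, so green is on the recess floor. I release and go back for red.

```bash
python3 -m jog '[[0,0,0,0,0,0,0.06],[0,0,0,0,0,0,0.06],[0,0,0,0,0,0,0.06],[0,0,0,0,0,0,0.06],[0,0,-0.015,0,0,0,0.06],[0,0,-0.03,0,0,0,0.06],[0,0,-0.02,0,0,0,0.06],[-0.01,0.001,0,0,0,0,0.06],[-0.03,0.001,0,0,0,0,0.06],[-0.035,0.001,0,0,0,0,0.06],[-0.03,0,0,0,0,0,0.06],[-0.015,0,0,0,0,0,0.06]]';python3 -m jog '[[-0.005,0,0,0,0,0,0.06],[0,0,0,0,0,0,0.06],[0,0,0.015,0,0,0,0.06],[0,0,0.025,0,0,0,0.06],[0,0,0.018,0,0,0,0.06],[0,0,0.008,0,0,0,0.06],[0,0,0,0,0,0,0.06],[0,0,0,0,0,0,0.06]]'
```

```text
time_s: 16.92
tool_pos: [0.4589, -0.0745, 0.1]
tool_rot: [180.0, 0.1, 89.8]
force: [-0.4, -0.2, -0.2]
grip_width: 0.0602
grasp_force: 0.0
time_s: 17.58
tool_pos: [0.4596, -0.0741, 0.0344]
tool_rot: [-180.0, 0.0, 90.1]
force: [0.3, 0.8, 0.8]
grip_width: 0.06
grasp_force: 0.0
```

```bash
python3 -m jog '[[0,0,0,0,0,0,0.02],[0,0,0,0,0,0,0.02],[0,0,0,0,0,0,0.02],[0,0,0,0,0,0,0.02],[0,0,0,0,0,0,0.02],[0,0,0,0,0,0,0.02],[0,0,-0.01,0,0,0,0.02],[0,0,-0.025,0,0,0,0.02],[0,0,-0.03,0,0,0,0.02],[0,0,-0.025,0,0,0,0.02],[0,0,-0.01,0,0,0,0.02],[0.01,0,0,0,0,0,0.02]]' 25;python3 -m jog '[[0.025,-0.001,0,0,0,0,0.02],[0.034,-0.002,0,0,0,0,0.02],[0.036,-0.002,0,0,0,0,0.02],[0.036,-0.002,0,0,0,0,0.02],[0.036,0,0,0,0,0,0.02],[0.034,0,0,0,0,0,0.02],[0.025,0,0,0,0,0,0.02],[0.01,0,0.01,0,0,0,0.02],[0.002,0,0.025,0,0,0,0.02],[0,0,0.02,0,0,0,0.02],[0,0,0.008,0,0,0,0.02],[0,0,0,0,0,0,0.02]]'
python3 - <<'E'
from h import *
b=env.read_camera("side")
cv2.imwrite("pics/s12.png",cv2.resize(b[160:290,230:390],None,fx=4,fy=4,interpolation=cv2.INTER_CUBIC))
print(env.get_obs()["tool_pos"])
E
```

```text
time_s: 18.58
tool_pos: [0.4615, -0.0667, 0.1371]
tool_rot: [179.7, -0.0, 89.8]
force: [-0.1, 0.6, -1.1]
grip_width: 0.0281
grasp_force: 25.0
time_s: 19.58
tool_pos: [0.4496, 0.1711, 0.0678]
tool_rot: [-179.7, 0.2, 90.0]
force: [-0.3, -0.9, -0.9]
grip_width: 0.0284
grasp_force: 25.0
[0.45111599 0.17175666 0.06967676]
```

View pics/s12.png

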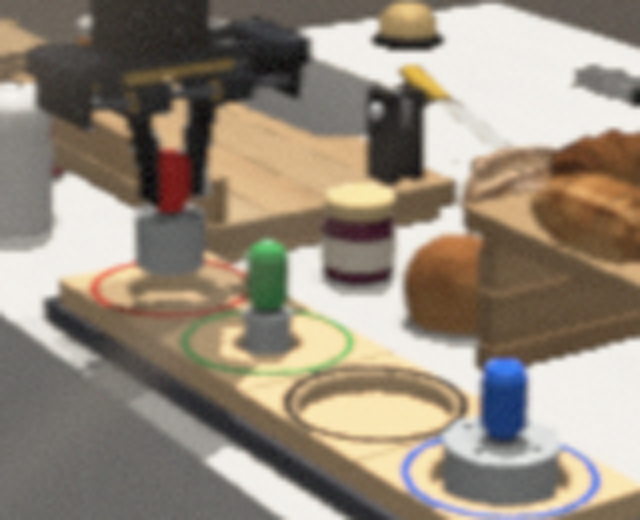

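Red's skirt is at column 170, and the red ring is centred at 170. Green and blue are seated. I make a small trim and lower.

```bash
python3 -m jog '[[0.002,0.001,0.005,0,0,0,0.02],[0,0,0.01,0,0,0,0.02],[0,0,0.008,0,0,0,0.02],[0,0,0.005,0,0,0,0.02],[0,0,0.003,0,0,0,0.02],[0,0,0.001,0,0,0,0.02],[0,0,0,0,0,0,0.02],[0,0,0,0,0,0,0.02]]'; for i in 1 2 3; do python3 -m jog '[[0,0,0.0007,0,0,0,0.02],[0,0,0,0,0,0,0.02]]' | egrep 'tool_pos|force: \['; done
```

```text
time_s: 20.3
tool_pos: [0.4538, 0.1751, 0.0396]
tool_rot: [180.0, -0.0, 90.0]
force: [-0.3, 0.1, -1.5]
grip_width: 0.0277
grasp_force: 25.0
tool_pos: [0.4537, 0.1752, 0.0389]
force: [-0.2, -0.6, -0.8]
tool_pos: [0.4536, 0.1751, 0.038]
force: [0.0, 0.6, -1.1]
tool_pos: [0.4535, 0.175, 0.0372]
force: [0.1, 0.3, -1.6]
```

```bash
python3 -m jog '[[0,0,0.0012,0,0,0,0.02],[0,0,0,0,0,0,0.02]]'| egrep 'tool_pos|force: \['; for i in 1 2 3; do python3 -m jog '[[0,0,0.0005,0,0,0,0.02],[0,0,0,0,0,0,0.02]]' | egrep 'tool_pos|force: \['; done
```

```text
tool_pos: [0.4534, 0.1749, 0.0359]
force: [0.2, 0.6, -1.8]
tool_pos: [0.4535, 0.175, 0.0355]
force: [-1.1, 0.3, -0.9]
tool_pos: [0.4535, 0.175, 0.035]
force: [-0.7, 0.3, -1.6]
tool_pos: [0.4536, 0.1751, 0.0346]
force: [0.1, -0.1, -0.4]
```

```bash
python3 -m jog '[[0,0,0.0004,0,0,0,0.02],[0,0,0,0,0,0,0.02]]'| egrep 'tool_pos|force: \['; python3 -m jog '[[0,0,0,0,0,0,0.06],[0,0,0,0,0,0,0.06],[0,0,0,0,0,0,0.06],[0,0,0,0,0,0,0.06],[0,0,-0.015,0,0,0,0.06],[0,0,-0.03,0,0,0,0.06],[0,0,-0.03,0,0,0,0.06],[0,0,-0.03,0,0,0,0.06],[0,0,-0.03,0,0,0,0.06],[0,0,-0.02,0,0,0,0.06],[0,0,0,0,0,0,0.06],[0,0,0,0,0,0,0.06]]'
python3 - <<'E'
from h import *
b=env.read_camera("side");a=env.read_camera("top")
s=cv2.resize(b[165:315,240:400],None,fx=3,fy=3,interpolation=cv2.INTER_CUBIC)
t=cv2.resize(a[200:280,230:420],None,fx=3,fy=3,interpolation=cv2.INTER_CUBIC)
o=np.zeros((600,575,3),np.uint8)
o=np.zeros((595,575,3),np.uint8);o[:345,:480]=s[:345];o[350:590,:570]=t
o[:345,:480]=s[:345]
cv2.imwrite("pics/p13.png",o)
E
```

```text
tool_pos: [0.4537, 0.1751, 0.0346]
force: [-2.0, -0.5, 2.9]
time_s: 22.63
tool_pos: [0.4543, 0.1754, 0.1902]
tool_rot: [179.9, -0.1, 90.0]
force: [0.1, 0.1, -0.5]
grip_width: 0.0602
grasp_force: 0.0
```

View pics/p13.png

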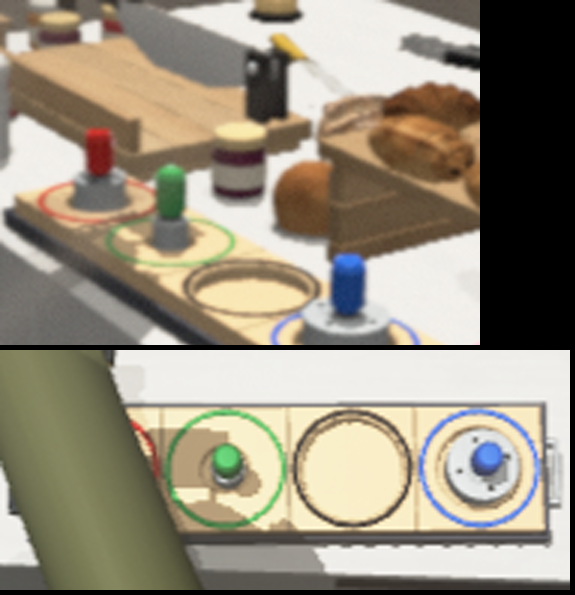

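Red (100,170), green (170,210) and blue (347,300) stand upright, sunk in their own seats. The spare is empty at (252,288), and the gripper is clear.

```bash
python3 -c "
from cell import env
print(env.sign_off())"
```

```text
the job is handed in; nothing more can be done
None
```

The job is handed in at about 23 s: in the last pictures the red, green and blue cutters stand upright in the recesses of their own seats and the black-ring seat is empty; I never moved the shakers or the pink look-alike.

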